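# Open the case to its lid stop and put the heat sink away

## Task

Swing the lid of the small grey steel case right back until you feel it press lightly on the round rubber buffer of its stop, and hold it gently pressed there for a moment without straining the stop. Leave the lid open against the buffer, then put the finned heat sink inside the case, standing flat on the floor with its fins up, and let go of everything. Do not touch the stop with the robot, and leave the eye loupe, the amber jar and the white contact block where they are.

Things in the scene. Friction and masses are not known exactly. Their poses are not given: they have to be found in the camera images.
- case: Grey sheet-steel case fixed to the bench, 110 (x) x 160 (y) x 46 mm high, walls 4 mm, open inside (102 x 152 mm, floor 6 mm above the bench) once its lid is open. Origin: centre of the underside. Its -x side is the front, where the lid opens; x points to the hinge side, z up.
- lid (a joint): Hinge angle of the lid in rad: 0 shut and level, 1.57 upright, growing as it swings up and back. Lid 110 mm deep, 164 wide, 6 thick, 0.25 kg. Friction hinge (0.4 N m): it stays where it is left and takes about 2 to 5 N at the bar to move. The hinge would turn to 2.2, but the stop meets the lid earlier, between about 1.76 and 2.07, differently each time.
- lid_hinge (a point): Point on the hinge axis, at the middle of the case's rear top edge: in the case's frame 55 mm towards +x and 48 mm above the bench. The axis runs along the case's y.
- lid_bar (a point): Middle of the lid's round steel grip bar: 12 mm thick, 88 mm long, parallel to the hinge, 155 mm from it along the lid and 3 mm above the lid's inner face, 45 mm beyond the lid's free edge on an arm at each end, so fingers pass on both sides. The round bar can turn between the fingers while the tool keeps pointing down. Axes are the lid's: x along the lid to the hinge, y along the bar.
- lid_face (a point): Point on the lid's outer face (its top when shut), on the middle line, 75 mm from the hinge. z is the outward normal of that face, x points to the hinge.
- stop: Fixed steel lid stop behind the case: foot, upright 26 mm wide and 130 mm high, and on a rod towards the lid a round rubber buffer of 8 mm radius, 118 mm above the bench. Origin on the bench, 24 mm from the upright's middle towards the case; x away from the case. Rigid, but how far the buffer is screwed out (0 to 12 mm beyond the origin) is not measured: feel for it.
- stop_top (a point): Middle of the top of the stop's upright, 130 mm above the bench. The buffer bears a light press of the lid, about 3 to 40 N on it (pushed at the bar: about half of that, plus the hinge friction); more strains it.
- heat_sink: Finned aluminium heat sink, 32 x 32 mm, 20 mm high, 50 g, standing on the bench with fins up. Origin: centre of the underside. The fins are thin plates standing along y, spaced along x; grip it across y or x. On the way from it to the case a fixed black soldering station stands on the bench (x 0.46 to 0.68, y -0.14 to 0.12, 175 mm high): carry over or round the front of it.
- loupe: Black eye loupe, 34 mm wide and 25 mm high, standing on the bench; to be left alone. Origin: centre of the underside.
- small_jar: Amber jar with a black lid, 21 mm wide and 32 mm high; to be left alone. Origin: centre of the underside.
- contact_block: White L-shaped nylon contact block, 23 x 26 mm and 37 mm high; to be left alone. Origin: centre of the underside.

How it is judged:
By the outcome, as a careful person would: the job done as asked, in the order asked, and still so for the second after the job is handed in, with the robot touching nothing.
It also fails if it takes over 72 s, if anything falls off the work surface, if the arm or the gripper's body presses on something with over 40 N, if the wrist force passes 120 N, or if a joint passes its speed limit or range.

## Robot

A 7-joint arm with a two-finger parallel gripper is mounted at the origin on a cart in front of the work surface, level with it; the furniture and walls round the work are solid. World frame = base frame: x ahead of the robot, y to its left, z up, the work surface at z = 0. Lengths are in m, angles in rad, forces in N, time in s.
With the tool pointing down it reaches from about 0.425 to 0.95 m from the base axis. Payload 4.7 kg.
Tool frame: the origin (TCP) lies on the centre line of the jaws, within the pads' length; the fingertips stand 17 mm ahead of it and the grasp point (between the pads) lies 2 mm behind it (tip_extent is the distance from the TCP to the fingertips, in m); z points along the fingers, y is the direction in which the jaws open and shut (so a half turn about z gives the same grasp; the last joint's range is limited). The gripper opens to 85 mm and grips with 20 to 120 N. Pads are 22 mm wide; open, the fingers measure 114 mm over their backs; the gripper's body (76 mm by 85 mm) begins 54 mm behind the grasp point. The pads swing forward as they close: fully open they stand 13 mm farther back than shut.
Start: joints at [1.138, 0.469, -0.049, 1.532, 0.024, 1.141, -0.082], TCP at [0.265, -0.621, 0.248] pointing down, gripper open.
Joint ranges: [-2.59, 2.59], [-0.33, 1.99], [-1.39, 1.29], [0.1, 2.45], [-1.04, 4.18], [0.21, 1.99], [-2.66, 2.66]. Speed limits (rad/s): [2.57, 2.57, 3.14, 3.14, 3.14, 3.14, 3.14].

## Interface

Orientations are given as a 3x3 rotation matrix whose columns are the frame's x, y, z axes.
In Python, from rig import * gives the robot as it stands.
- The arm moves only by the tool drive_tool, never from a script. Its argument "moves" is a list of rows, each an object with "jaw": the opening in per cent of the stroke, from 0 (shut) to 100 (fully open); "slide": the shift along the world's x, y, z in mm, a list of three; "delta_rot": the turn, a rotation vector about the world's x, y, z in degrees, a list of three. In form: [{"jaw": jaw, "slide": [dx, dy, dz], "delta_rot": [ax, ay, az]}, ...]. A call has 1 to 10 rows; each row shifts and turns the pose as measured when the row begins; what a row does not reach is not made up. A row lasts 1/12 s, in which the tool goes at most 41.7 mm and 7.16 degrees, less where a joint would pass 70% of its speed; a pose out of reach is approached as far as the arm can. A call is refused whole if a number of a shift passes 41.7 or a number of a turn 7.16, either way. A call with a gripper value outside its range is refused whole. The fingers move at their own pace and stop on an object; "force" is the grip in N (left out, the last holds). Time passes only in rows, so rows that do not move let the fingers close. It gives the time, the measured TCP pose, the force and the opening at its end, in the units of the state.
- sense(): the state, without advancing time (a new reading comes with each control period).
- camera(name): name is "scene" or "top"; returns a dict with "frame" (384x512x3 uint8, blue, green, red), "K" (3x3 intrinsics, pixels), "k1" (the pictures are not rectified: a ray, as slopes to the right and down, at radius r is drawn at 1 + k1 r^2 times it, then the intrinsics apply), "camera_from_world" (4x4, takes a point from world to camera coordinates). Camera axes: x right, y up, looking along -z (the intrinsics and any distortion apply to the point x, -y, -z); pixel columns grow to the right and rows downward; lengths in m; the calibration is good to about 2 mm. A picture is of the moment at which its call begins. There is no depth.
- finish_job(): hands the job in, once; it reports no verdict.
The state is a dict: "time": time; "joint_positions": joint angles; "qvel": joint speeds; "effort": joint torques, N m; "ee_pos": TCP position; "ee_rot": TCP orientation; "contact_force": force on the tool from outside, world axes, zero at the start; "torque": the same for the moment, N m; "width": opening from 0.0 (shut) to 1.0 (fully open).
Only numpy, scipy, OpenCV 4.12 (cv2) and the standard library are available. Lean on these libraries where they do the work, as an engineer would, in place of code of your own. Each camera call takes 0.05 s, during which the arm holds its last target.

## Working session

There is one attempt and no reset: what is moved stays moved. The work goes in short steps, Python scripts to look and compute and a tool call to move; the robot and the scene stay as the last step left them, time stands still between calls to the robot, and variables do not carry over. Pictures are saved under pics/ and viewed, and the job is handed in when it is done.

Besides the shell and the picture viewer there is one more tool, called after ">>>" by a JSON object that holds its "name" and its "arguments". drive_tool: Moves the arm, as the interface text tells. Its arguments: {"type":"object","properties":{"moves":{"type":"array","items":{"type":"object","properties":{"jaw":{"type":"number"},"slide":{"type":"array","items":{"type":"number"}},"delta_rot":{"type":"array","items":{"type":"number"}}}}},"force":{"type":"number"}},"required":["moves"]}

```bash
mkdir -p pics
cat > h.py <<'E'
from rig import *
import numpy as np, cv2
def shot(n,out):
    c=camera(n); cv2.imwrite(out,c["frame"]); np.savez(out[:-4]+'.npz',K=c["K"],k1=c["k1"],T=c["camera_from_world"],f=c["frame"]); return c
def load(f): return dict(np.load(f))
def proj(c,p):
    p=np.asarray(p,float); q=c["T"]@np.append(p,1); s=np.array([q[0],-q[1]])/(-q[2]); s=s*(1+float(c["k1"])*(s@s))
    return (c["K"]@np.append(s,1))[:2]
def pix(c,uv,z):
    s0=(np.linalg.inv(c["K"])@np.array([uv[0],uv[1],1]))[:2]; s=s0.copy()
    for _ in range(30): s=s0/(1+float(c["k1"])*(s@s))
    R=c["T"][:3,:3]; t=c["T"][:3,3]; o=-R.T@t; d=R.T@np.array([s[0],-s[1],-1.])
    return o+d*(z-o[2])/d[2]
E
python3 - <<'E'
from h import *
shot("scene","pics/s0.png");shot("top","pics/t0.png")
s=sense();print({k:np.round(v,3) for k,v in s.items()})
for n in "st":
    c=load(f"pics/{n}0.npz");print(c["K"],c["k1"],-c["T"][:3,:3].T@c["T"][:3,3])
E
```

```text
{'time': np.float64(0.1), 'joint_positions': array([ 1.138,  0.469, -0.049,  1.534,  0.024,  1.141, -0.082]), 'qvel': array([ 0.001, -0.001,  0.   , -0.002,  0.001, -0.001, -0.001]), 'effort': array([ 0.0000e+00, -5.1152e+01, -4.7000e-02, -2.3839e+01,  1.1000e-02,
        4.0000e-03,  0.0000e+00]), 'ee_pos': array([ 0.265, -0.62 ,  0.247]), 'ee_rot': array([[ 0.92 ,  0.393, -0.001],
       [ 0.393, -0.92 ,  0.002],
       [-0.   , -0.002, -1.   ]]), 'contact_force': array([ 0.007,  0.173, -0.394]), 'torque': array([-0.016,  0.02 ,  0.007]), 'width': np.float64(1.001)}
[[446.03415553   0.         254.92791762]
 [  0.         446.03415553 190.58822627]
 [  0.           0.           1.        ]] -0.1769447761821207 [-0.23499582  0.49845088  0.90674143]
[[482.86173624   0.         255.17584901]
 [  0.         482.86173624 186.61272297]
 [  0.           0.           1.        ]] -0.12152784486199347 [ 0.19223391 -0.12279241  1.5156458 ]
```

View pics/s0.png

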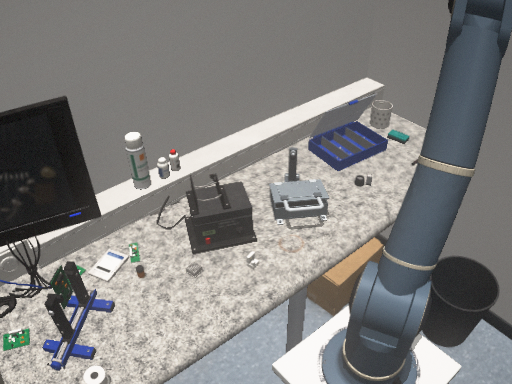

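View pics/t0.png

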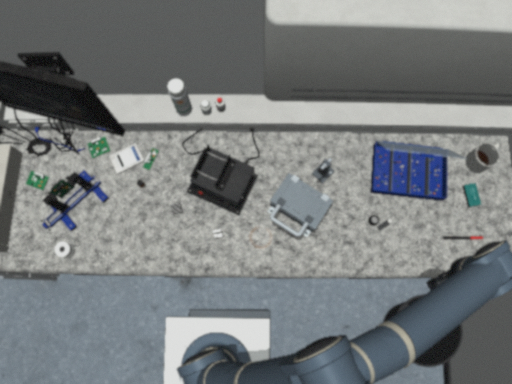

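Run:
```python
from h import *
def crop(n,x0,y0,w,h,o):
    f=load(n)["f"];cv2.imwrite(o,cv2.resize(f[y0:y0+h,x0:x0+w],None,fx=800/w,fy=800/w,interpolation=cv2.INTER_CUBIC))
crop("pics/t0.npz",250,140,100,75,"pics/c1.png")
crop("pics/s0.npz",255,140,100,75,"pics/c2.png")
crop("pics/t0.npz",130,170,100,75,"pics/c3.png")
crop("pics/s0.npz",125,215,160,80,"pics/c4.png")
```

```text
(no output)
```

View pics/c1.png

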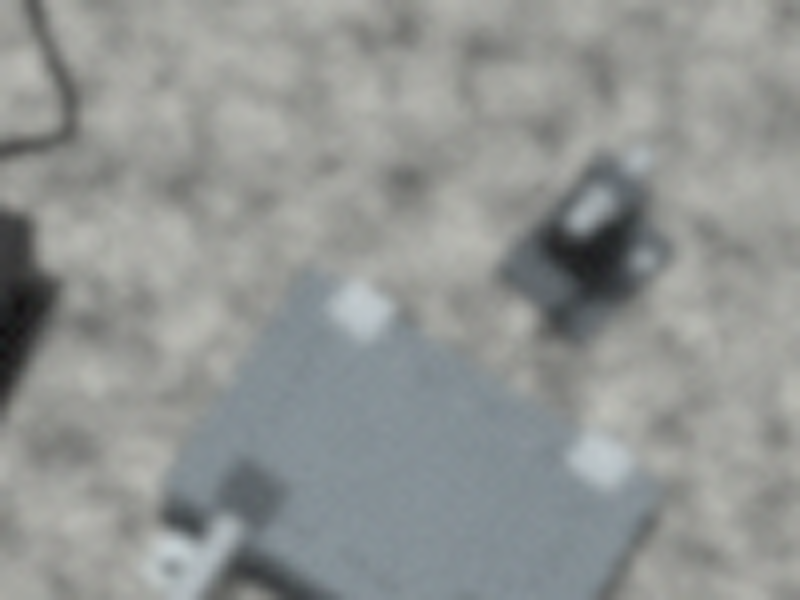

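View pics/c2.png

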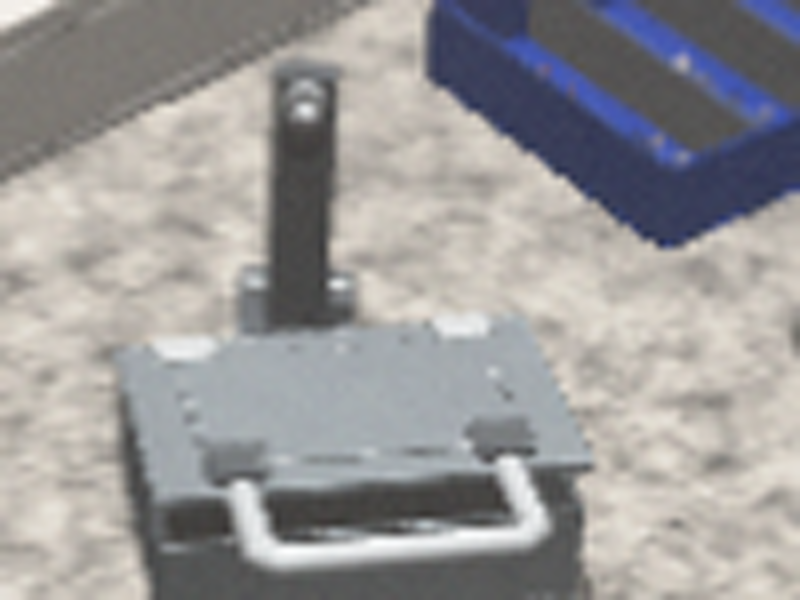

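View pics/c3.png

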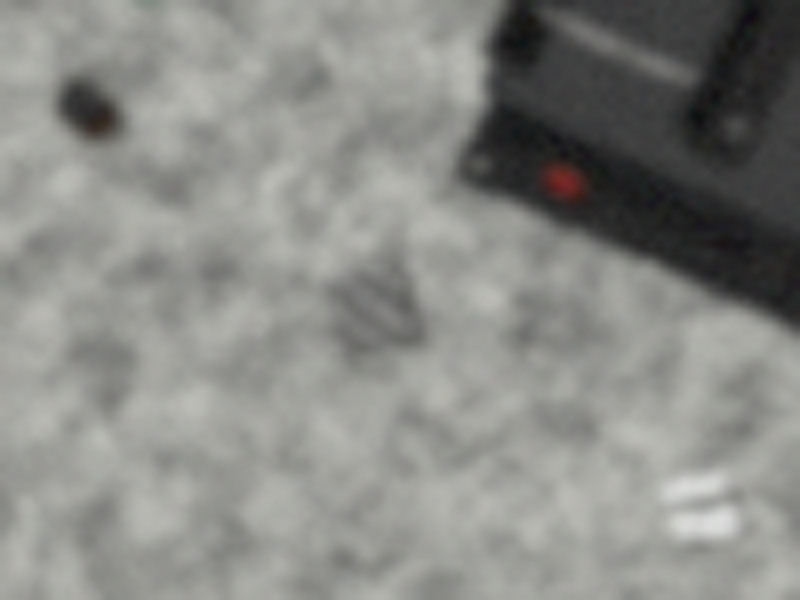

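View pics/c4.png

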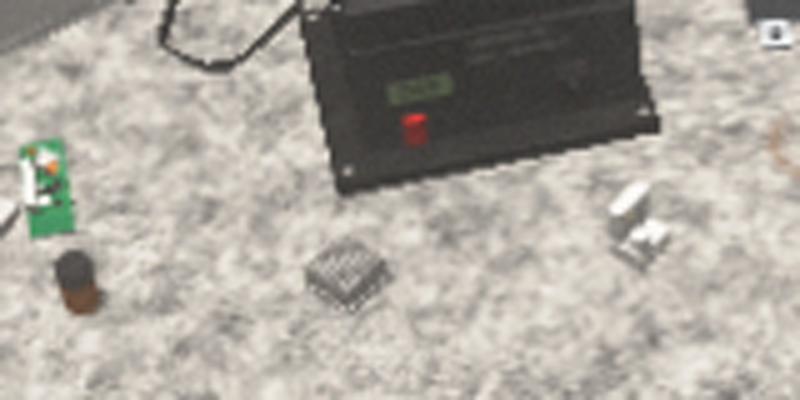

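```bash
cat > fit.py <<'E'
from h import *
from scipy.optimize import least_squares
s=load("pics/s0.npz");t=load("pics/t0.npz")
def up(p,x0,y0,k): return np.array([x0+(p[0]+.5)/k-.5,y0+(p[1]+.5)/k-.5])
def fit(obs,x0,zfree=False):
    def w(x,l):
        c,sn=np.cos(x[2]),np.sin(x[2]); return [x[0]+c*l[0]-sn*l[1],x[1]+sn*l[0]+c*l[1],l[2]]
    f=lambda x:np.concatenate([proj(c,w(x,l))-q for c,l,q in obs])
    r=least_squares(f,x0); print(np.round(r.x,4),np.degrees(r.x[2]).round(1)); print(r.fun.reshape(-1,2).round(2).tolist()); return r.x
S=lambda a,b:up((a,b),255,140,8); T=lambda a,b:up((a,b),250,140,8)
L=.052
obs=[(s,(.055,.082,L),S(118,350)),(s,(.055,-.082,L),S(525,318)),(s,(-.055,-.082,L),S(590,466)),(s,(-.055,.082,L),S(155,498)),
(t,(.055,.082,L),T(308,265)),(t,(.055,-.082,L),T(662,487)),(t,(-.055,.082,L),T(168,490)),
(s,(-.1,.044,.05),S(262,557)),(s,(-.1,-.044,.05),S(540,530))]
print("case");x=fit(obs,[.6,-.25,-.5])
S=lambda a,b:up((a,b),125,215,5); T=lambda a,b:up((a,b),130,170,8)
h=.016
print("hs")
fit([(s,(-h,h,.02),S(307,270)),(s,(h,h,.02),S(345,240)),(s,(h,-h,.02),S(388,268)),(s,(-h,-h,.02),S(348,298)),(s,(-h,-h,0),S(348,312))],[.5,.2,.7])
print([pix(t,T(*p),.02).round(4) for p in [(400,245),(425,340),(350,355),(335,280)]])
S=lambda a,b:up((a,b),255,140,8)
print("stop top",pix(s,S(305,65),.13),pix(t,up((592,207),250,140,8),.13), "buffer",pix(s,S(305,105),.118))
E
python3 fit.py
```

```text
case
[ 0.5121 -0.2604 -0.5575] -31.9
[[-0.7, -1.73], [-0.47, -2.45], [0.17, 1.1], [0.31, 2.46], [1.69, -1.65], [2.31, -2.09], [0.63, -0.93], [2.48, 4.42], [-2.44, 4.76]]
hs
[ 0.4801  0.1433 -1.3813] -79.1
[[-0.66, -0.24], [0.39, -1.2], [0.25, -1.04], [-0.41, 0.11], [0.43, 2.26]]
[array([0.5119, 0.1286, 0.02  ]), array([0.4737, 0.1169, 0.02  ]), array([0.4673, 0.1465, 0.02  ]), array([0.4975, 0.1539, 0.02  ])]
stop top [ 0.60886985 -0.32543778  0.13      ] [ 0.59873918 -0.31614973  0.13      ] buffer [ 0.6010545 -0.318664   0.118    ]
```

```bash
cat >> fit.py <<'E'
print("=== lid angle")
S=lambda a,b:up((a,b),255,140,8); T=lambda a,b:up((a,b),250,140,8)
# lid local: d from hinge, y, n above hinge axis normal
obs=[(s,(.0,.082,1),S(118,350)),(s,(.0,-.082,1),S(525,318)),(s,(.11,-.082,1),S(590,466)),(s,(.11,.082,1),S(155,498)),
(t,(.0,.082,1),T(308,265)),(t,(.0,-.082,1),T(662,487)),(t,(.11,.082,1),T(168,490)),
(s,(.155,.044,0),S(258,557)),(s,(.155,-.044,0),S(544,530))]
def w(x,l,top=.004,bar=.001):
    a=x[3]; n=top if l[2] else bar
    lx=.055-l[0]*np.cos(a)+n*np.sin(a); z=.048+l[0]*np.sin(a)+n*np.cos(a)
    c,sn=np.cos(x[2]),np.sin(x[2]); return [x[0]+c*lx-sn*l[1],x[1]+sn*lx+c*l[1],z]
f=lambda x:np.concatenate([proj(c,w(x,l))-q for c,l,q in obs])
r=least_squares(f,[.51,-.26,-.55,.1],loss='soft_l1');print(r.x,np.degrees(r.x[2]));print(f(r.x).reshape(-1,2).round(2).tolist())
E
python3 fit.py | sed -n '/===/,$p'
```

```text
=== lid angle
[ 0.50455035 -0.25372111 -0.56946423  0.15487492] -32.62789701221518
[[-0.59, -0.06], [0.01, -0.45], [0.69, -1.29], [-0.02, -0.33], [0.04, 0.36], [0.36, 0.49], [-1.06, -0.59], [2.76, 0.22], [-2.6, 0.78]]
```

```bash
cat >> fit.py <<'E'
X=r.x; ca,sa=np.cos(X[2]),np.sin(X[2])
W=lambda lx,ly,z:np.array([X[0]+ca*lx-sa*ly,X[1]+sa*lx+ca*ly,z])
for c,(x0,y0,w0,h0),o in [(s,(255,140,100,75),'o1'),(t,(250,140,100,75),'o2'),(t,(255,170,100,75),'o3')]:
    im=cv2.resize(c["f"][y0:y0+h0,x0:x0+w0],None,fx=8,fy=8,interpolation=cv2.INTER_CUBIC)
    def d(p,col):
        u=((proj(c,p)-[x0,y0]+.5)*8-.5).astype(int); cv2.circle(im,tuple(int(v) for v in u),5,col,-1)
    for a in(-1,1):
        for b in(-1,1): d(W(.055*a,.08*b,0),(0,0,255)); d(W(.055*a,.08*b,.046),(0,255,0))
    for ly in(-.05,0,.05): d(w(X,(.155,ly,0)),(255,0,255))
    for ly in(-.082,.082): d(w(X,(.11,ly,1)),(255,255,0))
    cv2.imwrite(f"pics/{o}.png",im)
print(w(X,(.155,0,0)),W(.055,0,.048))
for p in [(.609,-.3254),(.599,-.316),(.601,-.3187)]: print(np.array([[ca,sa],[-sa,ca]])@(np.array(p)-X[:2]))
E
python3 fit.py | tail -4
```

```text
[np.float64(0.42202371941162686), np.float64(-0.20088648844774196), np.float64(0.0728977917643404)] [ 0.5508708  -0.28337606  0.048     ]
[ 0.12661433 -0.00404999]
[ 0.11312413 -0.00152521]
[ 0.1162643  -0.00272076]
```

View pics/o1.png

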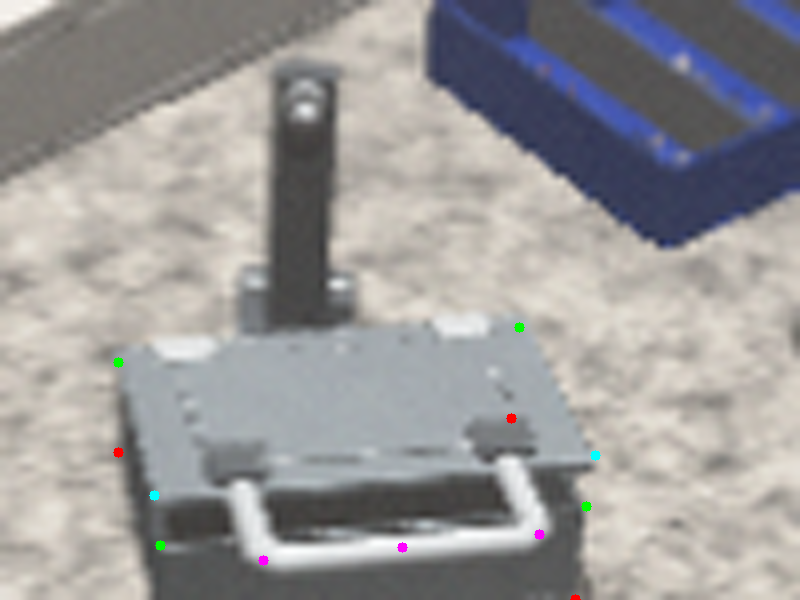

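View pics/o3.png

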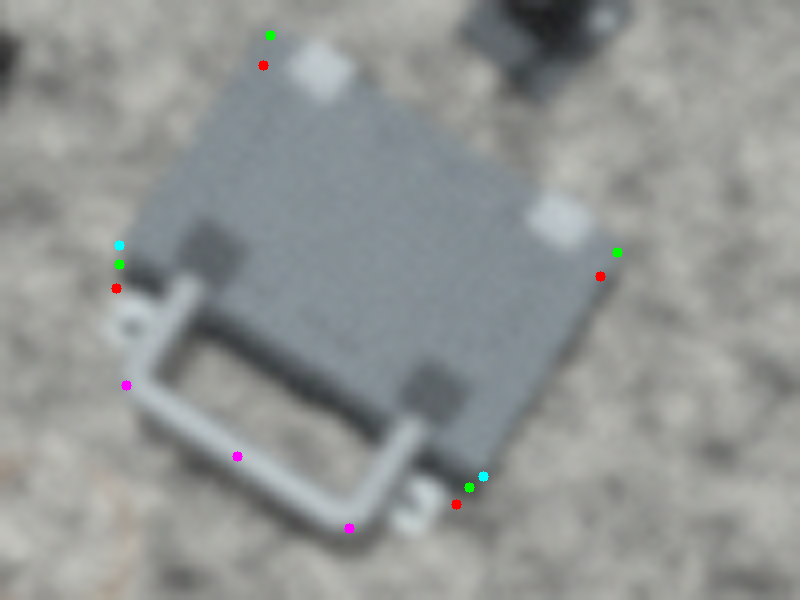

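>>> {"name": "drive_tool", "arguments": {"moves": [{"jaw": 45, "slide": [13, 35, -6], "delta_rot": [0, 0, 3]}, {"jaw": 45, "slide": [13, 35, -6], "delta_rot": [0, 0, 3]}, {"jaw": 45, "slide": [13, 35, -6], "delta_rot": [0, 0, 3]}, {"jaw": 45, "slide": [13, 35, -6], "delta_rot": [0, 0, 3]}, {"jaw": 45, "slide": [13, 35, -6], "delta_rot": [0, 0, 3]}, {"jaw": 45, "slide": [13, 35, -6], "delta_rot": [0, 0, 3]}, {"jaw": 45, "slide": [13, 35, -6], "delta_rot": [0, 0, 3]}, {"jaw": 45, "slide": [13, 35, -6], "delta_rot": [0, 0, 3]}, {"jaw": 45, "slide": [13, 35, -6], "delta_rot": [0, 0, 3]}, {"jaw": 45, "slide": [13, 35, -6], "delta_rot": [0, 0, 3]}]}}

```text
time: 0.93
ee_pos: [0.3886, -0.2628, 0.1816]
ee_rot: [[0.595, 0.803, -0.005], [0.803, -0.595, -0.004], [-0.007, -0.001, -1.0]]
contact_force: [1.4, -0.2, -0.9]
width: 0.453
```

>>> {"name": "drive_tool", "arguments": {"moves": [{"jaw": 45, "slide": [17, 31, 0], "delta_rot": [0, 0, 2]}, {"jaw": 45, "slide": [16, 31, -15], "delta_rot": [0, 0, 2]}, {"jaw": 45, "slide": [0, 0, -35], "delta_rot": [0, 0, 0]}, {"jaw": 45, "slide": [0, 0, -25], "delta_rot": [0, 0, 0]}, {"jaw": 45, "slide": [0, 0, 0], "delta_rot": [0, 0, 0]}]}}

```text
time: 1.35
ee_pos: [0.4258, -0.1867, 0.1051]
ee_rot: [[0.519, 0.855, 0.0], [0.855, -0.519, -0.003], [-0.002, 0.002, -1.0]]
contact_force: [-1.0, 0.2, 1.1]
width: 0.451
```

Run:
```python
from h import *
s=sense(); print(s["ee_pos"],np.degrees(np.arctan2(s["ee_rot"][1,1],s["ee_rot"][0,1])),s["time"],s["contact_force"])
c=shot("scene","pics/s1.png");d=shot("top","pics/t1.png")
f=cv2.resize(c["frame"][150:225,250:350],None,fx=4,fy=4);g=cv2.resize(d["frame"][165:240,255:355],None,fx=4,fy=4)
cv2.imwrite("pics/m1.png",np.hstack([f,g]))
```

```text
[ 0.42584711 -0.18674105  0.10506581] -31.240650277217775 1.35 [-1.04336398  0.19136344  1.05829426]
```

View pics/m1.png

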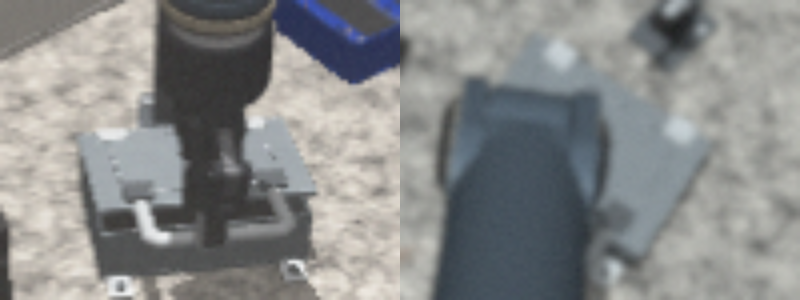

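>>> {"name": "drive_tool", "arguments": {"moves": [{"jaw": 45, "slide": [-4, -14, 0], "delta_rot": [0, 0, -1]}, {"jaw": 45, "slide": [0, 0, 0], "delta_rot": [0, 0, 0]}, {"jaw": 45, "slide": [0, 0, -17], "delta_rot": [0, 0, 0]}, {"jaw": 45, "slide": [0, 0, -15], "delta_rot": [0, 0, 0]}, {"jaw": 45, "slide": [0, 0, 0], "delta_rot": [0, 0, 0]}]}}

```text
time: 1.87
ee_pos: [0.4262, -0.2116, 0.0826]
ee_rot: [[0.546, 0.837, 0.017], [0.838, -0.546, -0.014], [-0.003, 0.022, -1.0]]
contact_force: [-1.4, -0.1, -0.0]
width: 0.45
```

Run:
```python
from h import *
c=shot("scene","pics/s2.png")
cv2.imwrite("pics/m2.png",cv2.resize(c["frame"][150:225,250:350],None,fx=8,fy=8,interpolation=cv2.INTER_CUBIC))
```

```text
(no output)
```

View pics/m2.png

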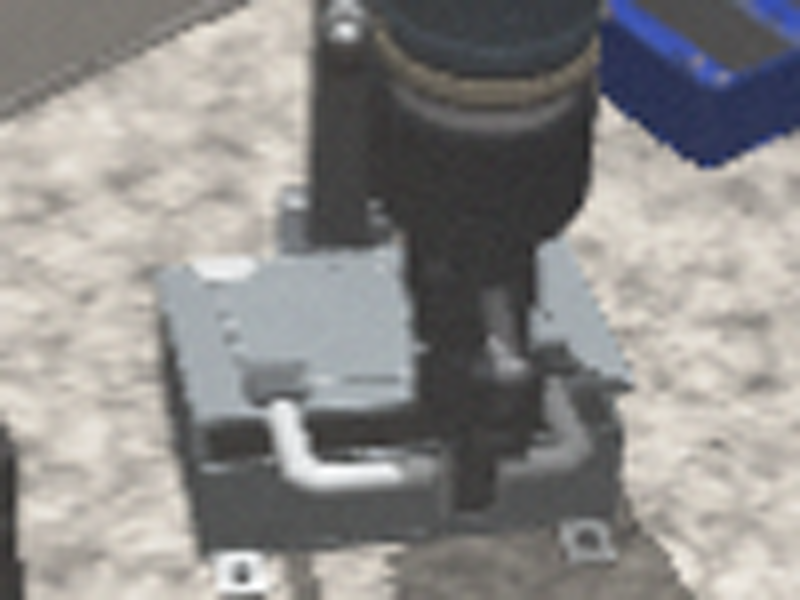

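>>> {"name": "drive_tool", "arguments": {"moves": [{"jaw": 45, "slide": [-6, 6, -8], "delta_rot": [1, 1, 0]}, {"jaw": 45, "slide": [0, 0, 0], "delta_rot": [0, 0, 0]}, {"jaw": 45, "slide": [0, 0, 0], "delta_rot": [0, 0, 0]}]}}

```text
time: 2.17
ee_pos: [0.4216, -0.2077, 0.0781]
ee_rot: [[0.549, 0.836, 0.004], [0.836, -0.549, 0.001], [0.003, 0.003, -1.0]]
contact_force: [0.2, -0.3, -0.3]
width: 0.451
```

>>> {"name": "drive_tool", "arguments": {"moves": [{"jaw": 45, "slide": [0, 3, -8], "delta_rot": [0, 0, 0]}, {"jaw": 45, "slide": [0, 0, 0], "delta_rot": [0, 0, 0]}, {"jaw": 25, "slide": [0, 0, 0], "delta_rot": [0, 0, 0]}, {"jaw": 5, "slide": [0, 0, 0], "delta_rot": [0, 0, 0]}, {"jaw": 5, "slide": [0, 0, 0], "delta_rot": [0, 0, 0]}, {"jaw": 5, "slide": [0, 0, 0], "delta_rot": [0, 0, 0]}], "force": 30}}

```text
time: 2.67
ee_pos: [0.4215, -0.204, 0.0703]
ee_rot: [[0.548, 0.836, 0.004], [0.836, -0.548, 0.001], [0.003, 0.003, -1.0]]
contact_force: [0.6, -1.5, 0.1]
width: 0.127
```

```bash
cat > arc.py <<'E'
from h import *
import sys
s=sense();p=s["ee_pos"];H=np.array([.551,-.2834]);e=np.array([.842,-.539])
d=(H-p[:2])@e; z=p[2]+.002-.048; a=np.arctan2(z,d)
print("a",a.round(3),"r",np.hypot(z,d).round(4),"lat",((H-p[:2])@np.array([.539,.842])).round(4),s["contact_force"].round(1),"F_caseX",(s["contact_force"][:2]@e).round(1),s["ee_rot"][:,2].round(3),s["time"])
R=.155
for st in map(float,sys.argv[1:]):
    b=a+st; dx=R*(np.cos(a)-np.cos(b));dz=R*(np.sin(b)-np.sin(a)); print(st,b.round(3),(1000*np.array([dx*e[0],dx*e[1],dz])).round(1).tolist()); a=b
E
python3 arc.py .08 .1 .1 .1 .1 .1 .1 .1 .1
```

```text
a 0.159 r 0.1538 lat 0.003 [ 0.6 -1.5  0.1] F_caseX 1.3 [ 0.004  0.001 -1.   ] 2.6667
0.08 0.239 [2.1, -1.3, 12.2]
0.1 0.339 [3.7, -2.4, 14.9]
0.1 0.439 [4.9, -3.2, 14.3]
0.1 0.539 [6.1, -3.9, 13.7]
0.1 0.639 [7.2, -4.6, 12.9]
0.1 0.739 [8.3, -5.3, 12.0]
0.1 0.839 [9.3, -5.9, 10.9]
0.1 0.939 [10.1, -6.5, 9.8]
0.1 1.039 [10.9, -7.0, 8.5]
```

>>> {"name": "drive_tool", "arguments": {"moves": [{"jaw": 5, "slide": [2, -1.3, 12], "delta_rot": [0, 0, 0]}, {"jaw": 5, "slide": [3.7, -2.4, 15], "delta_rot": [0, 0, 0]}, {"jaw": 5, "slide": [5, -3.2, 14], "delta_rot": [0, 0, 0]}]}}

```text
time: 2.92
ee_pos: [0.4306, -0.2098, 0.109]
ee_rot: [[0.546, 0.838, -0.0], [0.838, -0.546, 0.004], [0.003, -0.002, -1.0]]
contact_force: [1.1, -0.4, -6.6]
width: 0.127
```

```bash
python3 arc.py .1 .1 .1 .1 .1 .1
```

```text
a 0.42 r 0.1544 lat 0.0029 [ 1.1 -0.4 -6.6] F_caseX 1.1 [-0.     0.004 -1.   ] 2.9167
0.1 0.52 [5.9, -3.8, 13.8]
0.1 0.62 [7.0, -4.5, 13.0]
0.1 0.72 [8.1, -5.2, 12.1]
0.1 0.82 [9.1, -5.8, 11.1]
0.1 0.92 [10.0, -6.4, 10.0]
0.1 1.02 [10.8, -6.9, 8.8]
```

Works well.

>>> {"name": "drive_tool", "arguments": {"moves": [{"jaw": 5, "slide": [6, -3.8, 14], "delta_rot": [0, 0, 0]}, {"jaw": 5, "slide": [7, -4.5, 13], "delta_rot": [0, 0, 0]}, {"jaw": 5, "slide": [8, -5.2, 12], "delta_rot": [0, 0, 0]}, {"jaw": 5, "slide": [9, -5.8, 11], "delta_rot": [0, 0, 0]}, {"jaw": 5, "slide": [10, -6.4, 10], "delta_rot": [0, 0, 0]}]}}

```text
time: 3.33
ee_pos: [0.4654, -0.2321, 0.1673]
ee_rot: [[0.544, 0.839, -0.014], [0.839, -0.544, 0.012], [0.003, -0.019, -1.0]]
contact_force: [-2.6, 2.8, -4.1]
width: 0.124
```

```bash
python3 arc.py .1 .1 .1 .1 .1 .1
```

```text
a 0.883 r 0.157 lat 0.0029 [-2.6  2.8 -4.1] F_caseX -3.7 [-0.014  0.012 -1.   ] 3.3333
0.1 0.983 [10.5, -6.7, 9.2]
0.1 1.083 [11.2, -7.2, 7.9]
0.1 1.183 [11.8, -7.6, 6.6]
0.1 1.283 [12.3, -7.9, 5.1]
0.1 1.383 [12.7, -8.1, 3.7]
0.1 1.483 [12.9, -8.3, 2.1]
```

>>> {"name": "drive_tool", "arguments": {"moves": [{"jaw": 5, "slide": [10.5, -6.7, 9], "delta_rot": [-0.7, -0.8, 0]}, {"jaw": 5, "slide": [11.2, -7.2, 8], "delta_rot": [0, 0, 0]}, {"jaw": 5, "slide": [11.8, -7.6, 6.5], "delta_rot": [0, 0, 0]}, {"jaw": 5, "slide": [12.3, -7.9, 5], "delta_rot": [0, 0, 0]}]}}

```text
time: 3.67
ee_pos: [0.5024, -0.2556, 0.1949]
ee_rot: [[0.543, 0.839, -0.027], [0.84, -0.543, 0.012], [-0.005, -0.029, -1.0]]
contact_force: [-7.4, 4.2, 9.8]
width: 0.125
```

```bash
python3 arc.py .1 .1 .1 .1 .1 .1
```

```text
a 1.212 r 0.159 lat 0.0028 [-7.4  4.2  9.8] F_caseX -8.5 [-0.027  0.012 -1.   ] 3.6667
0.1 1.312 [12.4, -8.0, 4.7]
0.1 1.412 [12.8, -8.2, 3.2]
0.1 1.512 [13.0, -8.3, 1.7]
0.1 1.612 [13.0, -8.4, 0.1]
0.1 1.712 [13.0, -8.3, -1.4]
0.1 1.812 [12.8, -8.2, -2.9]
```

>>> {"name": "drive_tool", "arguments": {"moves": [{"jaw": 5, "slide": [12, -7.8, 7], "delta_rot": [-0.7, -1.4, 0]}, {"jaw": 5, "slide": [12.8, -8.2, 4], "delta_rot": [0, 0, 0]}]}}

```text
time: 3.83
ee_pos: [0.525, -0.27, 0.2036]
ee_rot: [[0.542, 0.84, -0.01], [0.84, -0.542, 0.004], [-0.002, -0.01, -1.0]]
contact_force: [-4.7, 2.6, 2.1]
width: 0.13
```

```bash
python3 arc.py .1 .1 .1 .1 .1 .1
```

```text
a 1.388 r 0.1602 lat 0.0028 [-4.7  2.6  2.1] F_caseX -5.3 [-0.01   0.004 -1.   ] 3.8333
0.1 1.488 [12.9, -8.3, 2.0]
0.1 1.588 [13.0, -8.3, 0.5]
0.1 1.688 [13.0, -8.3, -1.0]
0.1 1.788 [12.9, -8.2, -2.6]
0.1 1.888 [12.6, -8.1, -4.1]
0.1 1.988 [12.2, -7.8, -5.6]
```

>>> {"name": "drive_tool", "arguments": {"moves": [{"jaw": 5, "slide": [11, -7, 2.5], "delta_rot": [0, -0.5, 0]}, {"jaw": 5, "slide": [9, -5.8, 0.5], "delta_rot": [0, -0.5, 0]}, {"jaw": 5, "slide": [6, -3.8, 0], "delta_rot": [0, -0.5, 0]}, {"jaw": 5, "slide": [0, 0, 0], "delta_rot": [0, 0, 0]}]}}

```text
time: 4.17
ee_pos: [0.552, -0.2874, 0.208]
ee_rot: [[0.542, 0.84, 0.015], [0.84, -0.542, 0.004], [0.012, 0.01, -1.0]]
contact_force: [-0.6, 0.7, -0.7]
width: 0.121
```

```bash
python3 arc.py .03 .03 .03 .03 .03 .03
```

```text
a 1.59 r 0.162 lat 0.0028 [-0.6  0.7 -0.7] F_caseX -0.9 [ 0.015  0.004 -1.   ] 4.1667
0.03 1.62 [3.9, -2.5, -0.2]
0.03 1.65 [3.9, -2.5, -0.3]
0.03 1.68 [3.9, -2.5, -0.4]
0.03 1.71 [3.9, -2.5, -0.6]
0.03 1.74 [3.9, -2.5, -0.7]
0.03 1.77 [3.8, -2.5, -0.8]
```

>>> {"name": "drive_tool", "arguments": {"moves": [{"jaw": 5, "slide": [4, -2.6, -0.3], "delta_rot": [0, 0.4, 0]}, {"jaw": 5, "slide": [4, -2.6, -0.4], "delta_rot": [0, 0.4, 0]}, {"jaw": 5, "slide": [4, -2.6, -0.6], "delta_rot": [0, 0, 0]}, {"jaw": 5, "slide": [0, 0, 0], "delta_rot": [0, 0, 0]}]}}

```text
time: 4.5
ee_pos: [0.5643, -0.2952, 0.2072]
ee_rot: [[0.542, 0.84, -0.001], [0.84, -0.542, 0.004], [0.003, -0.003, -1.0]]
contact_force: [-1.3, -0.4, 0.8]
width: 0.126
```

```bash
python3 arc.py .03 .03 .03 .03 .03 .03 .03 .03 .03 .03
```

```text
a 1.679 r 0.1621 lat 0.0028 [-1.3 -0.4  0.8] F_caseX -0.9 [-0.001  0.004 -1.   ] 4.5
0.03 1.709 [3.9, -2.5, -0.6]
0.03 1.739 [3.9, -2.5, -0.7]
0.03 1.769 [3.8, -2.5, -0.8]
0.03 1.799 [3.8, -2.4, -1.0]
0.03 1.829 [3.8, -2.4, -1.1]
0.03 1.859 [3.8, -2.4, -1.3]
0.03 1.889 [3.7, -2.4, -1.4]
0.03 1.919 [3.7, -2.4, -1.5]
0.03 1.949 [3.7, -2.3, -1.7]
0.03 1.979 [3.6, -2.3, -1.8]
```

>>> {"name": "drive_tool", "arguments": {"moves": [{"jaw": 5, "slide": [3.4, -2.2, -0.6], "delta_rot": [0, 0, 0]}, {"jaw": 5, "slide": [3.4, -2.2, -0.7], "delta_rot": [0, 0, 0]}]}}

```text
time: 4.67
ee_pos: [0.571, -0.2994, 0.2059]
ee_rot: [[0.542, 0.841, -0.002], [0.841, -0.542, 0.004], [0.002, -0.004, -1.0]]
contact_force: [-3.1, 1.9, 3.2]
width: 0.123
```

>>> {"name": "drive_tool", "arguments": {"moves": [{"jaw": 5, "slide": [2.6, -1.7, -0.6], "delta_rot": [0, 0, 0]}, {"jaw": 5, "slide": [2.6, -1.7, -0.6], "delta_rot": [0, 0, 0]}]}}

```text
time: 4.83
ee_pos: [0.5766, -0.303, 0.2045]
ee_rot: [[0.542, 0.84, -0.003], [0.84, -0.542, 0.005], [0.002, -0.005, -1.0]]
contact_force: [-3.4, 1.5, 4.1]
width: 0.127
```

```bash
python3 arc.py
```

```text
a 1.771 r 0.1618 lat 0.0027 [-3.4  1.5  4.1] F_caseX -3.7 [-0.003  0.005 -1.   ] 4.8333
```

>>> {"name": "drive_tool", "arguments": {"moves": [{"jaw": 5, "slide": [2.6, -1.7, -0.4], "delta_rot": [0, 0, 0]}]}}

```text
time: 4.92
ee_pos: [0.5794, -0.3048, 0.204]
ee_rot: [[0.542, 0.841, -0.003], [0.841, -0.542, 0.005], [0.003, -0.005, -1.0]]
contact_force: [-4.0, 2.1, 3.5]
width: 0.123
```

>>> {"name": "drive_tool", "arguments": {"moves": [{"jaw": 5, "slide": [2.6, -1.7, -0.5], "delta_rot": [0, 0, 0]}]}}

```text
time: 5.0
ee_pos: [0.5822, -0.3066, 0.2034]
ee_rot: [[0.542, 0.841, -0.003], [0.841, -0.542, 0.005], [0.003, -0.005, -1.0]]
contact_force: [-3.4, 2.0, 2.4]
width: 0.124
```

>>> {"name": "drive_tool", "arguments": {"moves": [{"jaw": 5, "slide": [2.6, -1.7, -0.6], "delta_rot": [0, 0, 0]}]}}

```text
time: 5.08
ee_pos: [0.5851, -0.3084, 0.2026]
ee_rot: [[0.542, 0.841, -0.003], [0.841, -0.542, 0.005], [0.003, -0.006, -1.0]]
contact_force: [-2.6, 2.0, 1.2]
width: 0.124
```

>>> {"name": "drive_tool", "arguments": {"moves": [{"jaw": 5, "slide": [2.6, -1.7, -0.7], "delta_rot": [0, 0, 0]}]}}

```text
time: 5.17
ee_pos: [0.588, -0.3103, 0.2018]
ee_rot: [[0.542, 0.841, -0.003], [0.841, -0.542, 0.005], [0.003, -0.006, -1.0]]
contact_force: [-1.6, 0.8, 2.8]
width: 0.127
```

>>> {"name": "drive_tool", "arguments": {"moves": [{"jaw": 5, "slide": [2.2, -1.4, -0.6], "delta_rot": [0, 0, 0]}]}}

```text
time: 5.25
ee_pos: [0.5904, -0.3119, 0.2009]
ee_rot: [[0.542, 0.841, -0.004], [0.841, -0.542, 0.005], [0.003, -0.006, -1.0]]
contact_force: [-3.3, 2.4, 2.6]
width: 0.127
```

>>> {"name": "drive_tool", "arguments": {"moves": [{"jaw": 5, "slide": [2.2, -1.4, -0.6], "delta_rot": [0, 0, 0]}]}}

```text
time: 5.33
ee_pos: [0.5928, -0.3134, 0.2001]
ee_rot: [[0.542, 0.841, -0.004], [0.841, -0.542, 0.005], [0.003, -0.006, -1.0]]
contact_force: [-2.3, 1.9, 2.8]
width: 0.125
```

>>> {"name": "drive_tool", "arguments": {"moves": [{"jaw": 5, "slide": [2.2, -1.4, -0.7], "delta_rot": [0, 0, 0]}]}}

```text
time: 5.42
ee_pos: [0.5953, -0.315, 0.1993]
ee_rot: [[0.542, 0.841, -0.004], [0.841, -0.542, 0.006], [0.003, -0.006, -1.0]]
contact_force: [-1.9, 2.6, 1.3]
width: 0.124
```

```bash
python3 arc.py
```

```text
a 1.911 r 0.1626 lat 0.0027 [-1.9  2.6  1.3] F_caseX -3.0 [-0.004  0.006 -1.   ] 5.4167
```

>>> {"name": "drive_tool", "arguments": {"moves": [{"jaw": 5, "slide": [1.8, -1.2, -0.6], "delta_rot": [0, 0, 0]}]}}

```text
time: 5.5
ee_pos: [0.5972, -0.3163, 0.1984]
ee_rot: [[0.542, 0.841, -0.004], [0.841, -0.542, 0.006], [0.003, -0.006, -1.0]]
contact_force: [-3.0, 2.0, 1.2]
width: 0.125
```

>>> {"name": "drive_tool", "arguments": {"moves": [{"jaw": 5, "slide": [1.8, -1.2, -0.6], "delta_rot": [0, 0, 0]}]}}

```text
time: 5.58
ee_pos: [0.5993, -0.3176, 0.1976]
ee_rot: [[0.542, 0.841, -0.004], [0.841, -0.542, 0.006], [0.003, -0.007, -1.0]]
contact_force: [-3.6, 1.2, 2.0]
width: 0.124
```

>>> {"name": "drive_tool", "arguments": {"moves": [{"jaw": 5, "slide": [1.8, -1.2, -0.7], "delta_rot": [0, 0, 0]}]}}

```text
time: 5.67
ee_pos: [0.6002, -0.3182, 0.1971]
ee_rot: [[0.542, 0.841, -0.007], [0.841, -0.542, 0.007], [0.002, -0.01, -1.0]]
contact_force: [-10.7, 5.7, 11.4]
width: 0.129
```

>>> {"name": "drive_tool", "arguments": {"moves": [{"jaw": 5, "slide": [1.8, -1.2, -0.7], "delta_rot": [0, 0, 0]}]}}

```text
time: 5.75
ee_pos: [0.6005, -0.3183, 0.197]
ee_rot: [[0.542, 0.841, -0.012], [0.841, -0.542, 0.01], [0.002, -0.016, -1.0]]
contact_force: [-11.4, 6.5, 11.1]
width: 0.124
```

>>> {"name": "drive_tool", "arguments": {"moves": [{"jaw": 5, "slide": [0.9, -0.6, -0.1], "delta_rot": [0, 0, 0]}]}}

```text
time: 5.83
ee_pos: [0.6003, -0.3182, 0.1971]
ee_rot: [[0.541, 0.841, -0.015], [0.841, -0.541, 0.011], [0.001, -0.019, -1.0]]
contact_force: [-4.7, 3.0, 3.0]
width: 0.124
```

>>> {"name": "drive_tool", "arguments": {"moves": [{"jaw": 5, "slide": [1.0, -0.6, 0], "delta_rot": [0, 0, 0]}, {"jaw": 5, "slide": [1.0, -0.6, 0], "delta_rot": [0, 0, 0]}, {"jaw": 5, "slide": [1.0, -0.6, 0], "delta_rot": [0, 0, 0]}]}}

```text
time: 6.08
ee_pos: [0.6004, -0.3182, 0.1971]
ee_rot: [[0.541, 0.84, -0.024], [0.841, -0.541, 0.015], [-0.0, -0.028, -1.0]]
contact_force: [-5.7, 3.7, 4.0]
width: 0.125
```

```bash
python3 arc.py
```

```text
a 1.951 r 0.1627 lat 0.0027 [-5.7  3.7  4. ] F_caseX -6.8 [-0.024  0.015 -1.   ] 6.0833
```

>>> {"name": "drive_tool", "arguments": {"moves": [{"jaw": 5, "slide": [1.0, -0.6, 0], "delta_rot": [0, 0, 0]}, {"jaw": 5, "slide": [1.0, -0.6, 0], "delta_rot": [-0.2, -0.3, 0]}, {"jaw": 5, "slide": [1.0, -0.6, 0], "delta_rot": [-0.2, -0.3, 0]}, {"jaw": 5, "slide": [1.0, -0.6, 0], "delta_rot": [-0.2, -0.3, 0]}, {"jaw": 5, "slide": [1.0, -0.6, 0], "delta_rot": [-0.2, -0.3, 0]}]}}

```text
time: 6.5
ee_pos: [0.6003, -0.3182, 0.1971]
ee_rot: [[0.541, 0.841, -0.018], [0.841, -0.541, 0.007], [-0.003, -0.019, -1.0]]
contact_force: [-5.6, 3.7, 3.8]
width: 0.124
```

>>> {"name": "drive_tool", "arguments": {"moves": [{"jaw": 5, "slide": [1.0, -0.6, 0], "delta_rot": [0, 0, 0]}, {"jaw": 5, "slide": [1.0, -0.6, 0], "delta_rot": [-0.2, -0.3, 0]}, {"jaw": 5, "slide": [1.0, -0.6, 0], "delta_rot": [-0.2, -0.3, 0]}, {"jaw": 5, "slide": [1.0, -0.6, 0], "delta_rot": [0, 0, 0]}, {"jaw": 5, "slide": [1.0, -0.6, 0], "delta_rot": [0, 0, 0]}]}}

```text
time: 6.92
ee_pos: [0.6003, -0.3181, 0.1972]
ee_rot: [[0.541, 0.841, -0.021], [0.841, -0.541, 0.006], [-0.006, -0.021, -1.0]]
contact_force: [-4.7, 3.9, 3.9]
width: 0.123
```

```bash
python3 arc.py
```

```text
a 1.95 r 0.1627 lat 0.0026 [-4.7  3.9  3.9] F_caseX -6.0 [-0.021  0.006 -1.   ] 6.9167
```

>>> {"name": "drive_tool", "arguments": {"moves": [{"jaw": 5, "slide": [0, 0, 0], "delta_rot": [0, 0, 0]}, {"jaw": 20, "slide": [0, 0, 0], "delta_rot": [0, 0, 0]}, {"jaw": 45, "slide": [0, 0, 0], "delta_rot": [0, 0, 0]}, {"jaw": 45, "slide": [0, 0, 0], "delta_rot": [0, 0, 0]}, {"jaw": 45, "slide": [0, 0, 0], "delta_rot": [-0.3, -1.2, 0]}]}}

```text
time: 7.33
ee_pos: [0.6042, -0.3208, 0.1975]
ee_rot: [[0.541, 0.841, 0.01], [0.841, -0.541, -0.004], [0.002, 0.01, -1.0]]
contact_force: [-0.1, 0.9, -0.0]
width: 0.455
```

>>> {"name": "drive_tool", "arguments": {"moves": [{"jaw": 45, "slide": [0, 0, 10], "delta_rot": [0, 0, 0]}, {"jaw": 45, "slide": [0, 0, 20], "delta_rot": [0, 0, 0]}, {"jaw": 45, "slide": [0, 0, 30], "delta_rot": [0, 0, 0]}, {"jaw": 45, "slide": [0, 0, 25], "delta_rot": [0, 0, 0]}, {"jaw": 45, "slide": [0, 0, 0], "delta_rot": [0, 0, 0]}]}}

```text
time: 7.75
ee_pos: [0.6044, -0.3226, 0.2865]
ee_rot: [[0.542, 0.84, 0.011], [0.84, -0.542, -0.005], [0.001, 0.012, -1.0]]
contact_force: [0.5, 0.2, 0.8]
width: 0.453
```

Run:
```python
from h import *
c=shot("scene","pics/s3.png");d=shot("top","pics/t3.png")
f=cv2.resize(c["frame"][120:240,240:360],None,fx=3.3,fy=3.3);g=cv2.resize(d["frame"][140:260,240:360],None,fx=3.3,fy=3.3)
cv2.imwrite("pics/m3.png",np.hstack([f,g]))
```

```text
(no output)
```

View pics/m3.png

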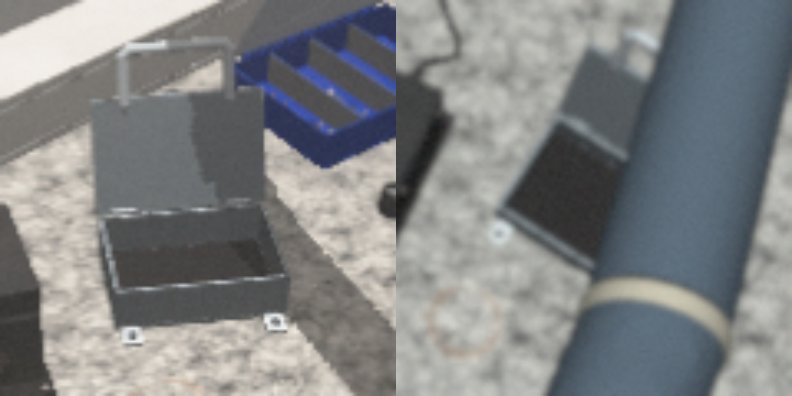

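Run:
```python
from h import *
s=load("pics/s3.npz")["f"];t=load("pics/t3.npz")["f"]
f=cv2.resize(s[257:281,182:207],None,fx=16,fy=16,interpolation=cv2.INTER_CUBIC)
g=cv2.resize(t[196:220,165:190],None,fx=16,fy=16,interpolation=cv2.INTER_CUBIC)
f=cv2.convertScaleAbs(f,alpha=1.3);g=cv2.convertScaleAbs(g,alpha=1.6,beta=-60)
cv2.imwrite("pics/m4.png",np.hstack([f,g]))
```

```text
(no output)
```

View pics/m4.png

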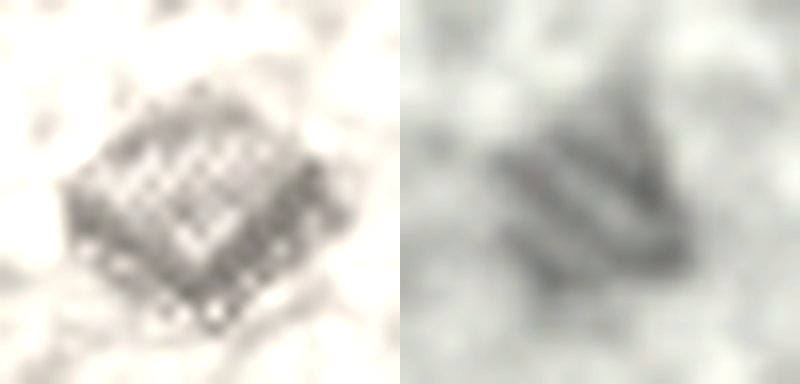

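```bash
cat > hs.py <<'E'
from h import *
from scipy.optimize import least_squares
s=load("pics/s3.npz");t=load("pics/t3.npz");h=.016
U=lambda a,b,x0,y0:np.array([x0+(a+.5)/16-.5,y0+(b+.5)/16-.5])
S=lambda a,b:U(a,b,182,257);T=lambda a,b:U(a-400,b,165,196)
o=[(s,(-h,h,.02),S(65,180)),(s,(h,h,.02),S(208,85)),(s,(h,-h,.02),S(328,158)),(s,(-h,-h,0),S(215,328)),(s,(h,-h,0),S(350,212)),(s,(-h,h,0),S(73,230))]
p=[(t,(-h,h,.02),T(495,150)),(t,(h,h,.02),T(635,75)),(t,(h,-h,.02),T(692,265)),(t,(-h,-h,.02),T(548,292))]
def w(x,l):
    c,sn=np.cos(x[2]),np.sin(x[2]); return [x[0]+c*l[0]-sn*l[1],x[1]+sn*l[0]+c*l[1],l[2]]
for ob in (o,p,o+p):
    f=lambda x:np.concatenate([proj(c,w(x,l))-q for c,l,q in ob])
    r=least_squares(f,[.48,.14,-.2 if ob is p else -1.3],loss='soft_l1'); print(r.x.round(4),np.degrees(r.x[2]).round(1),f(r.x).reshape(-1,2).round(1).tolist())
E
python3 hs.py
```

```text
[ 0.484   0.1403 -1.3817] -79.2 [[-0.1, -0.8], [-0.4, -1.8], [0.5, -0.7], [-0.2, 0.8], [-0.1, 0.9], [0.3, 1.0]]
[ 0.4877  0.1371 -1.193 ] -68.4 [[-0.3, -0.1], [0.5, 1.0], [0.2, -1.6], [-0.3, 0.3]]
[ 0.4857  0.1391 -1.3239] -75.9 [[-0.0, -1.1], [-0.8, -2.4], [0.6, -1.6], [0.3, 0.1], [-0.1, -0.0], [0.4, 0.8], [-0.5, -0.3], [0.6, 2.1], [-0.9, -0.2], [-1.8, 0.5]]
```

Run:
```python
from h import *
s=load("pics/s3.npz");t=load("pics/t3.npz")
f=cv2.resize(s["f"][180:290,150:270],None,fx=5,fy=5,interpolation=cv2.INTER_CUBIC)
cv2.imwrite("pics/m5.png",f)
g=cv2.resize(t["f"][140:230,160:270],None,fx=6,fy=6,interpolation=cv2.INTER_CUBIC)
cv2.imwrite("pics/m6.png",g)
```

```text
(no output)
```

View pics/m5.png

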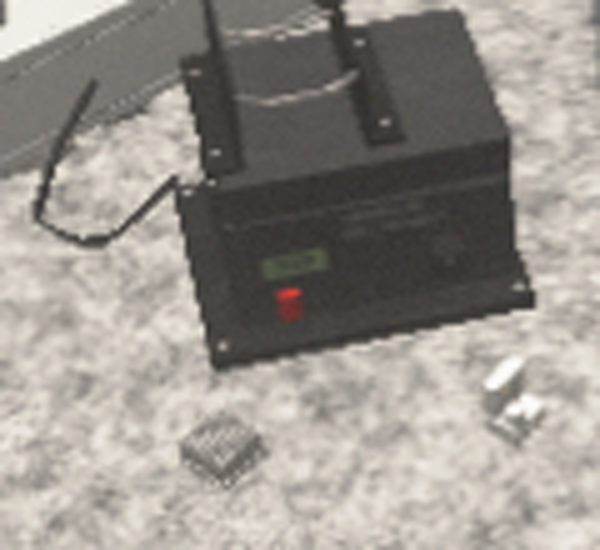

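View pics/m6.png

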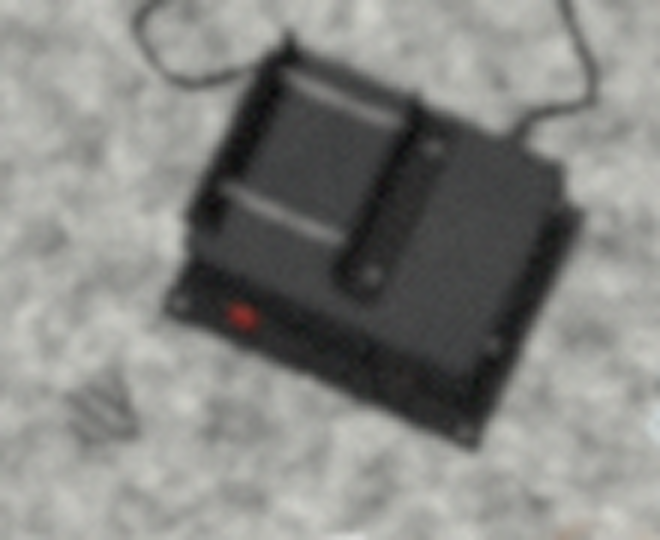

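Run:
```python
from h import *
s=load("pics/s3.npz");t=load("pics/t3.npz")
A=lambda a,b:(150+a/5,180+b/5);B=lambda a,b:(160+a/6,140+b/6)
print([pix(s,A(*p),0).round(3) for p in[(215,368),(533,305)]])
print([pix(t,B(*p),0).round(3) for p in[(170,305),(475,445)]])
for z in(.1,.12): print(z,[pix(t,B(*p),z).round(3) for p in[(195,250),(500,350),(240,205)]],[pix(s,A(*p),z).round(3) for p in[(205,185),(508,140)]])
print("block",pix(t,(130+(700)/8,170+510/8),.02),"jar",pix(t,(130+90/8,170+107/8),.03))
```

```text
[array([0.542, 0.108, 0.   ]), array([ 0.466, -0.058,  0.   ])]
[array([0.547, 0.105, 0.   ]), array([ 0.473, -0.061,  0.   ])]
0.1 [array([0.553, 0.078, 0.1  ]), array([ 0.502, -0.077,  0.1  ]), array([0.576, 0.056, 0.1  ])] [array([0.573, 0.081, 0.1  ]), array([ 0.496, -0.067,  0.1  ])]
0.12 [array([0.548, 0.076, 0.12 ]), array([ 0.498, -0.077,  0.12 ]), array([0.571, 0.054, 0.12 ])] [array([0.553, 0.092, 0.12 ]), array([ 0.477, -0.053,  0.12 ])]
block [0.40601296 0.00469507 0.02      ] jar [0.56346609 0.25312885 0.03      ]
```

>>> {"name": "drive_tool", "arguments": {"moves": [{"jaw": 80, "slide": [-5, 18, 5], "delta_rot": [0, 0, 2]}, {"jaw": 80, "slide": [-9, 35, 0], "delta_rot": [0, 0, 4]}, {"jaw": 80, "slide": [-9, 35, 0], "delta_rot": [0, 0, 4]}, {"jaw": 80, "slide": [-9, 35, 0], "delta_rot": [0, 0, 4]}, {"jaw": 80, "slide": [-9, 35, 0], "delta_rot": [0, 0, 4]}, {"jaw": 80, "slide": [-9, 35, 0], "delta_rot": [0, 0, 4]}, {"jaw": 80, "slide": [-9, 35, 0], "delta_rot": [0, 0, 4]}, {"jaw": 80, "slide": [-9, 35, 0], "delta_rot": [0, 0, 4]}, {"jaw": 80, "slide": [-9, 35, 0], "delta_rot": [0, 0, 4]}, {"jaw": 80, "slide": [-9, 35, 0], "delta_rot": [0, 0, 4]}]}}

```text
time: 8.68
ee_pos: [0.5057, 0.011, 0.2744]
ee_rot: [[-0.101, 0.995, -0.009], [0.995, 0.101, -0.006], [-0.005, -0.01, -1.0]]
contact_force: [0.6, 0.6, -0.6]
width: 0.804
```

>>> {"name": "drive_tool", "arguments": {"moves": [{"jaw": 80, "slide": [-6, 35, 0], "delta_rot": [0, 0, 2]}, {"jaw": 80, "slide": [-6, 32, 0], "delta_rot": [0, 0, 2]}, {"jaw": 80, "slide": [-6, 25, 0], "delta_rot": [0, 0, 1]}, {"jaw": 80, "slide": [-3, 15, -10], "delta_rot": [0, 0, 0]}, {"jaw": 80, "slide": [0, 0, -20], "delta_rot": [0, 0, 0]}, {"jaw": 80, "slide": [0, 0, -20], "delta_rot": [0, 0, 0]}, {"jaw": 80, "slide": [0, 0, 0], "delta_rot": [0, 0, 0]}]}}

```text
time: 9.27
ee_pos: [0.4758, 0.1332, 0.2188]
ee_rot: [[-0.213, 0.977, -0.015], [0.977, 0.213, -0.005], [-0.002, -0.015, -1.0]]
contact_force: [-0.2, -1.4, 0.6]
width: 0.799
```

>>> {"name": "drive_tool", "arguments": {"moves": [{"jaw": 80, "slide": [5, 3, -30], "delta_rot": [0, -0.8, 0]}, {"jaw": 80, "slide": [4, 3, -40], "delta_rot": [0, 0, 0]}, {"jaw": 80, "slide": [0, 0, -40], "delta_rot": [0, 0, 0]}, {"jaw": 80, "slide": [0, 0, -25], "delta_rot": [0, 0, 0]}, {"jaw": 80, "slide": [0, 0, 0], "delta_rot": [0, 0, 0]}, {"jaw": 80, "slide": [0, 0, 0], "delta_rot": [0, 0, 0]}]}}

```text
time: 9.77
ee_pos: [0.487, 0.1381, 0.0806]
ee_rot: [[-0.21, 0.978, 0.002], [0.978, 0.21, -0.006], [-0.006, 0.001, -1.0]]
contact_force: [0.4, 0.4, 0.8]
width: 0.799
```

Run:
```python
from h import *
s=sense();print(s["ee_pos"],s["time"])
c=shot("scene","pics/s5.png")
cv2.imwrite("pics/m7.png",cv2.resize(c["frame"][220:295,150:250],None,fx=8,fy=8,interpolation=cv2.INTER_CUBIC))
```

```text
[0.48697246 0.13805259 0.08063542] 9.7667
```

View pics/m7.png

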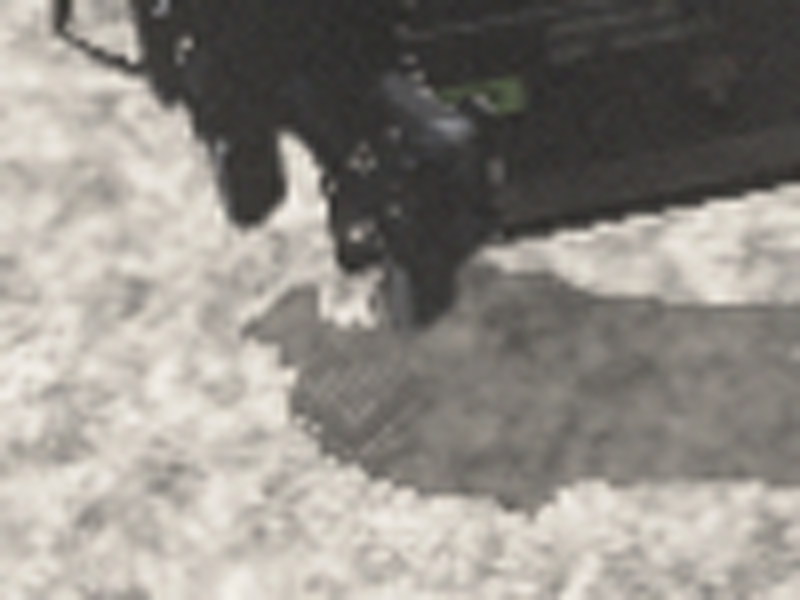

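Run:
```python
from h import *
c=load("pics/s5.npz")
f=lambda p:((proj(c,p)-[150,220]+.5)*8-.5).round()
d=np.array([.978,.21,0])*.034
for z in(.0636,.07,.02): print(z,f([.487,.138,z]),f(np.array([.487,.138,z])-d),f(np.array([.487,.138,z])+d))
```

```text
0.0636 [342. 276.] [418. 324.] [268. 229.]
0.07 [340. 262.] [416. 311.] [266. 215.]
0.02 [357. 366.] [431. 414.] [285. 319.]
```

>>> {"name": "drive_tool", "arguments": {"moves": [{"jaw": 80, "slide": [-2, 2, -25], "delta_rot": [0, 0, 0]}, {"jaw": 80, "slide": [0, 0, -20], "delta_rot": [0, 0, 0]}, {"jaw": 80, "slide": [0, 0, -8], "delta_rot": [0, 0, 0]}, {"jaw": 80, "slide": [0, 0, 0], "delta_rot": [0, 0, 0]}, {"jaw": 80, "slide": [0, 0, 0], "delta_rot": [0, 0, 0]}]}}

```text
time: 10.23
ee_pos: [0.4931, 0.1412, 0.0362]
ee_rot: [[-0.206, 0.978, 0.02], [0.979, 0.206, -0.002], [-0.006, 0.02, -1.0]]
contact_force: [-0.2, -0.2, -0.7]
width: 0.802
```

>>> {"name": "drive_tool", "arguments": {"moves": [{"jaw": 80, "slide": [-8, -1, -8], "delta_rot": [0, 1.1, 0]}, {"jaw": 80, "slide": [0, 0, 0], "delta_rot": [0, 0, 0]}, {"jaw": 80, "slide": [0, 0, -8], "delta_rot": [0, 0, 0]}, {"jaw": 80, "slide": [0, 0, 0], "delta_rot": [0, 0, 0]}]}}

```text
time: 10.57
ee_pos: [0.4875, 0.1406, 0.0235]
ee_rot: [[-0.204, 0.979, 0.008], [0.979, 0.204, -0.0], [-0.002, 0.007, -1.0]]
contact_force: [-0.0, -0.6, 1.4]
width: 0.797
```

>>> {"name": "drive_tool", "arguments": {"moves": [{"jaw": 60, "slide": [-2, 0, -4], "delta_rot": [0, 0.4, 0]}, {"jaw": 50, "slide": [0, 0, 0], "delta_rot": [0, 0, 0]}, {"jaw": 45, "slide": [0, 0, 0], "delta_rot": [0, 0, 0]}, {"jaw": 45, "slide": [0, 0, 0], "delta_rot": [0, 0, 0]}], "force": 30}}

```text
time: 10.9
ee_pos: [0.4854, 0.1407, 0.0191]
ee_rot: [[-0.204, 0.979, -0.0], [0.979, 0.204, -0.0], [-0.0, -0.0, -1.0]]
contact_force: [0.0, -0.7, -0.2]
width: 0.454
```

>>> {"name": "drive_tool", "arguments": {"moves": [{"jaw": 30, "slide": [0, 0, 0], "delta_rot": [0, 0, 0]}, {"jaw": 25, "slide": [0, 0, 0], "delta_rot": [0, 0, 0]}, {"jaw": 25, "slide": [0, 0, 0], "delta_rot": [0, 0, 0]}, {"jaw": 25, "slide": [0, 0, 0], "delta_rot": [0, 0, 0]}], "force": 35}}

```text
time: 11.23
ee_pos: [0.4856, 0.1408, 0.0195]
ee_rot: [[-0.204, 0.979, 0.0], [0.979, 0.204, -0.0], [-0.0, 0.0, -1.0]]
contact_force: [0.6, 0.5, -1.1]
width: 0.339
```

>>> {"name": "drive_tool", "arguments": {"moves": [{"jaw": 25, "slide": [0, 0, 10], "delta_rot": [0, 0, 0]}, {"jaw": 25, "slide": [-1, 0, 25], "delta_rot": [0, 0, 0]}, {"jaw": 25, "slide": [-1, 0, 35], "delta_rot": [0, 0, 0]}, {"jaw": 25, "slide": [-1, 0, 35], "delta_rot": [0, 0, 0]}, {"jaw": 25, "slide": [0, 0, 35], "delta_rot": [0, 0, 0]}, {"jaw": 25, "slide": [0, 0, 35], "delta_rot": [0, 0, 0]}, {"jaw": 25, "slide": [0, 0, 35], "delta_rot": [0, 0, 0]}, {"jaw": 25, "slide": [0, 0, 20], "delta_rot": [0, 0, 0]}, {"jaw": 25, "slide": [0, 0, 0], "delta_rot": [0, 0, 0]}]}}

```text
time: 11.98
ee_pos: [0.4764, 0.1411, 0.2628]
ee_rot: [[-0.209, 0.978, -0.005], [0.978, 0.209, -0.001], [-0.0, -0.006, -1.0]]
contact_force: [0.7, 0.5, -0.5]
width: 0.347
```

Run:
```python
from h import *
s=sense();print(s["ee_pos"],s["time"],s["width"])
c=shot("scene","pics/s6.png")
cv2.imwrite("pics/m8.png",cv2.resize(c["frame"][150:285,130:310],None,fx=4.4,fy=4.4,interpolation=cv2.INTER_CUBIC))
```

```text
[0.47638543 0.1411042  0.26279025] 11.9833 0.3467956293967266
```

View pics/m8.png

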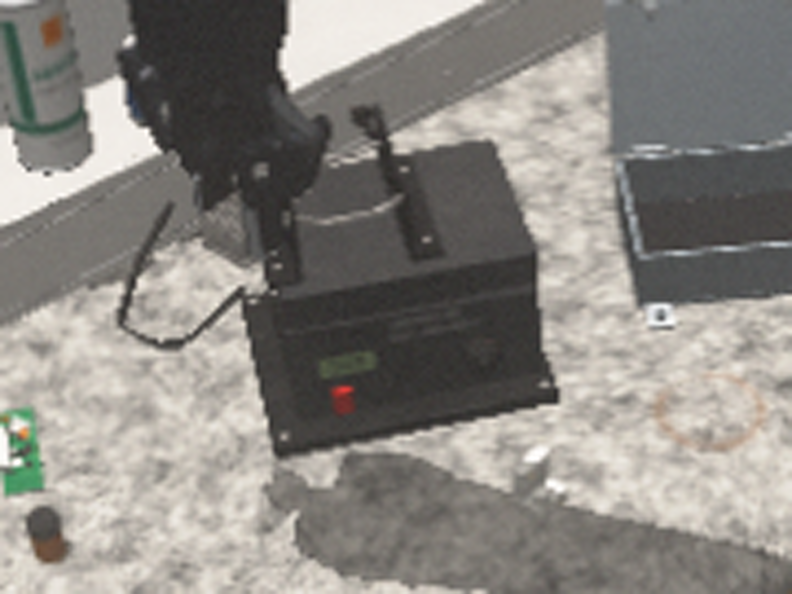

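>>> {"name": "drive_tool", "arguments": {"moves": [{"jaw": 25, "slide": [0, -15, 15], "delta_rot": [0, 0, -2]}, {"jaw": 25, "slide": [1, -30, 15], "delta_rot": [0, 0, -4]}, {"jaw": 25, "slide": [2, -36, 2], "delta_rot": [0, 0, -4]}, {"jaw": 25, "slide": [2, -36, 0], "delta_rot": [0, 0, -4]}, {"jaw": 25, "slide": [2, -36, 0], "delta_rot": [0, 0, -4]}, {"jaw": 25, "slide": [2, -36, 0], "delta_rot": [0, 0, -4]}, {"jaw": 25, "slide": [2, -36, 0], "delta_rot": [0, 0, -4]}, {"jaw": 25, "slide": [2, -36, 0], "delta_rot": [0, 0, -4]}, {"jaw": 25, "slide": [2, -36, 0], "delta_rot": [0, 0, -4]}]}}

```text
time: 12.78
ee_pos: [0.4798, -0.158, 0.2847]
ee_rot: [[0.376, 0.926, -0.023], [0.926, -0.376, 0.012], [0.003, -0.026, -1.0]]
contact_force: [0.2, 0.0, -0.6]
width: 0.343
```

>>> {"name": "drive_tool", "arguments": {"moves": [{"jaw": 25, "slide": [5, -30, 0], "delta_rot": [-0.3, -0.6, -4]}, {"jaw": 25, "slide": [5, -24, 0], "delta_rot": [-0.3, -0.6, -3]}, {"jaw": 25, "slide": [5, -15, 0], "delta_rot": [0, 0, -2]}, {"jaw": 25, "slide": [3, -6, 0], "delta_rot": [0, 0, 0]}, {"jaw": 25, "slide": [0, 0, -10], "delta_rot": [0, 0, 0]}, {"jaw": 25, "slide": [0, 0, 0], "delta_rot": [0, 0, 0]}]}}

```text
time: 13.28
ee_pos: [0.4938, -0.2432, 0.2657]
ee_rot: [[0.534, 0.845, -0.013], [0.846, -0.534, 0.008], [-0.0, -0.016, -1.0]]
contact_force: [-1.8, 0.3, -1.8]
width: 0.346
```

>>> {"name": "drive_tool", "arguments": {"moves": [{"jaw": 25, "slide": [1, -3, -25], "delta_rot": [-0.4, -0.7, 0]}, {"jaw": 25, "slide": [0, -2, -35], "delta_rot": [0, 0, 0]}, {"jaw": 25, "slide": [0, 0, -35], "delta_rot": [0, 0, 0]}, {"jaw": 25, "slide": [0, 0, -25], "delta_rot": [0, 0, 0]}, {"jaw": 25, "slide": [0, 0, -8], "delta_rot": [0, 0, 0]}, {"jaw": 25, "slide": [0, 0, 0], "delta_rot": [0, 0, 0]}, {"jaw": 25, "slide": [0, 0, 0], "delta_rot": [0, 0, 0]}]}}

```text
time: 13.87
ee_pos: [0.4982, -0.2327, 0.1345]
ee_rot: [[0.512, 0.859, 0.003], [0.859, -0.512, 0.007], [0.008, -0.001, -1.0]]
contact_force: [0.3, -1.0, -0.1]
width: 0.346
```

Run:
```python
from h import *
s=sense();print(s["ee_pos"],s["time"],s["width"])
c=shot("scene","pics/s7.png")
cv2.imwrite("pics/m9.png",cv2.resize(c["frame"][120:240,240:360],None,fx=5,fy=5,interpolation=cv2.INTER_CUBIC))
```

```text
[ 0.49823571 -0.23266293  0.13453137] 13.8667 0.3459735509385993
```

View pics/m9.png

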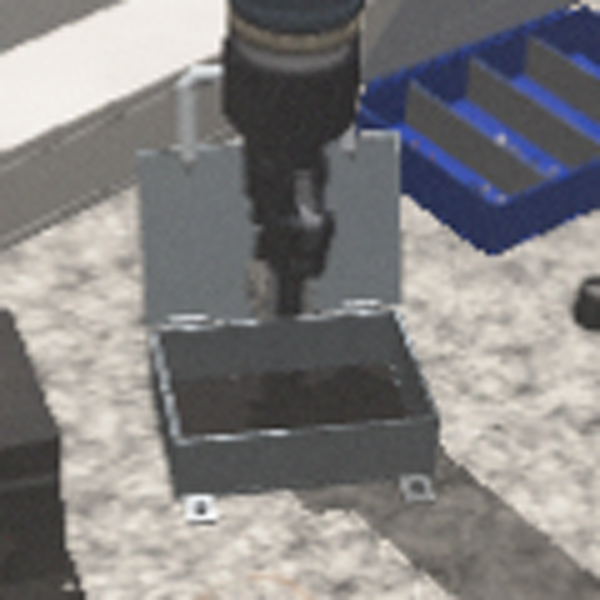

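>>> {"name": "drive_tool", "arguments": {"moves": [{"jaw": 25, "slide": [0, -8, 0], "delta_rot": [-0.4, 0, -1]}, {"jaw": 25, "slide": [0, -8, 0], "delta_rot": [0, 0, 0]}, {"jaw": 25, "slide": [0, 0, -10], "delta_rot": [0, 0, 0]}, {"jaw": 25, "slide": [0, 0, -15], "delta_rot": [0, 0, 0]}, {"jaw": 25, "slide": [0, 0, 0], "delta_rot": [0, 0, 0]}, {"jaw": 25, "slide": [0, 0, 0], "delta_rot": [0, 0, 0]}]}}

```text
time: 14.42
ee_pos: [0.5034, -0.2534, 0.1161]
ee_rot: [[0.53, 0.848, 0.018], [0.848, -0.53, -0.009], [0.002, 0.02, -1.0]]
contact_force: [1.3, 0.2, 0.1]
width: 0.343
```

>>> {"name": "drive_tool", "arguments": {"moves": [{"jaw": 25, "slide": [-5, 3, -10], "delta_rot": [0.5, 1, 0]}, {"jaw": 25, "slide": [0, 0, -15], "delta_rot": [0, 0, 0]}, {"jaw": 25, "slide": [0, 0, -15], "delta_rot": [0, 0, 0]}, {"jaw": 25, "slide": [0, 0, -10], "delta_rot": [0, 0, 0]}, {"jaw": 25, "slide": [0, 0, 0], "delta_rot": [0, 0, 0]}, {"jaw": 25, "slide": [0, 0, 0], "delta_rot": [0, 0, 0]}]}}

```text
time: 14.92
ee_pos: [0.4984, -0.2508, 0.0649]
ee_rot: [[0.531, 0.847, 0.0], [0.847, -0.531, 0.0], [0.0, 0.0, -1.0]]
contact_force: [1.1, -0.3, -0.8]
width: 0.346
```

Run:
```python
from h import *
s=sense();print(s["ee_pos"],s["time"],s["width"])
c=shot("scene","pics/s8.png")
cv2.imwrite("pics/m10.png",cv2.resize(c["frame"][150:230,250:350],None,fx=7,fy=7,interpolation=cv2.INTER_CUBIC))
```

```text
[ 0.49837412 -0.25079692  0.06493168] 14.9167 0.34605635433110554
```

View pics/m10.png

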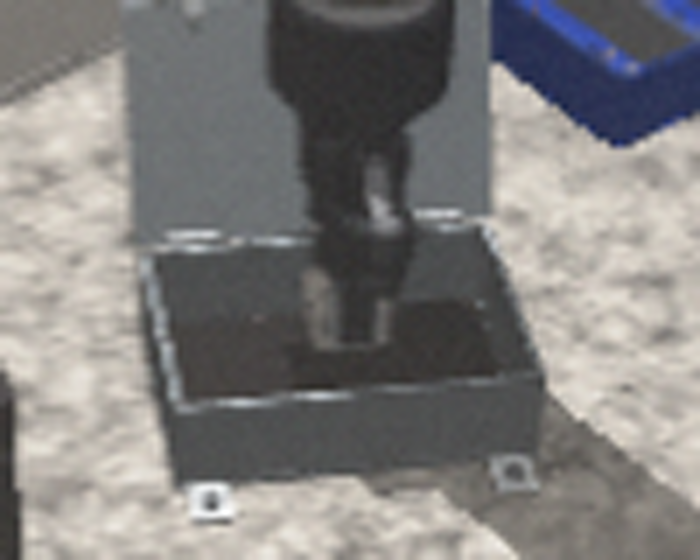

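>>> {"name": "drive_tool", "arguments": {"moves": [{"jaw": 25, "slide": [0, 0, -10], "delta_rot": [0, 0, 0]}, {"jaw": 25, "slide": [0, 0, -10], "delta_rot": [0, 0, 0]}, {"jaw": 25, "slide": [0, 0, -8], "delta_rot": [0, 0, 0]}, {"jaw": 25, "slide": [0, 0, 0], "delta_rot": [0, 0, 0]}, {"jaw": 25, "slide": [0, 0, 0], "delta_rot": [0, 0, 0]}]}}

```text
time: 15.38
ee_pos: [0.4995, -0.2512, 0.0359]
ee_rot: [[0.531, 0.847, 0.003], [0.847, -0.531, -0.001], [0.001, 0.003, -1.0]]
contact_force: [-0.2, -0.1, -0.0]
width: 0.345
```

>>> {"name": "drive_tool", "arguments": {"moves": [{"jaw": 25, "slide": [0, 0, -4], "delta_rot": [0, 0, 0]}, {"jaw": 25, "slide": [0, 0, -3], "delta_rot": [0, 0, 0]}]}}

```text
time: 15.55
ee_pos: [0.5, -0.2514, 0.0289]
ee_rot: [[0.531, 0.847, 0.004], [0.847, -0.531, -0.002], [0.001, 0.004, -1.0]]
contact_force: [0.3, -1.1, -1.7]
width: 0.344
```

>>> {"name": "drive_tool", "arguments": {"moves": [{"jaw": 25, "slide": [0, 0, -1.5], "delta_rot": [0, 0, 0]}]}}

```text
time: 15.63
ee_pos: [0.4999, -0.2513, 0.0271]
ee_rot: [[0.531, 0.847, 0.004], [0.847, -0.531, -0.002], [0.001, 0.004, -1.0]]
contact_force: [-0.1, -0.4, -0.3]
width: 0.344
```

>>> {"name": "drive_tool", "arguments": {"moves": [{"jaw": 25, "slide": [0, 0, -1.5], "delta_rot": [0, 0, 0]}]}}

```text
time: 15.72
ee_pos: [0.5, -0.2514, 0.0255]
ee_rot: [[0.531, 0.847, 0.004], [0.847, -0.531, -0.002], [0.001, 0.004, -1.0]]
contact_force: [-0.3, 0.2, 4.2]
width: 0.349
```

>>> {"name": "drive_tool", "arguments": {"moves": [{"jaw": 40, "slide": [0, 0, 0], "delta_rot": [0, 0, 0]}, {"jaw": 50, "slide": [0, 0, 0], "delta_rot": [0, 0, 0]}, {"jaw": 50, "slide": [0, 0, 0], "delta_rot": [0, 0, 0]}, {"jaw": 50, "slide": [0, 0, 6], "delta_rot": [0, 0, 0]}, {"jaw": 50, "slide": [0, 0, 12], "delta_rot": [0, 0, 0]}, {"jaw": 50, "slide": [-1, 0, 25], "delta_rot": [0, 0, 0]}, {"jaw": 50, "slide": [-1, 0, 35], "delta_rot": [0, 0, 0]}, {"jaw": 50, "slide": [-1, 0, 35], "delta_rot": [0, 0, 0]}, {"jaw": 50, "slide": [-1, 0, 35], "delta_rot": [0, 0, 0]}, {"jaw": 50, "slide": [-1, 0, 35], "delta_rot": [0, 0, 0]}]}}

```text
time: 16.55
ee_pos: [0.4895, -0.2483, 0.2138]
ee_rot: [[0.529, 0.848, -0.008], [0.848, -0.529, 0.005], [0.0, -0.009, -1.0]]
contact_force: [0.4, -0.4, -0.9]
width: 0.499
```

>>> {"name": "drive_tool", "arguments": {"moves": [{"jaw": 50, "slide": [-4, 0, 30], "delta_rot": [0, 0, 0]}, {"jaw": 50, "slide": [-8, -15, 10], "delta_rot": [0, 0, 0]}, {"jaw": 50, "slide": [-10, -35, 0], "delta_rot": [0, 0, -2]}, {"jaw": 50, "slide": [-12, -35, 0], "delta_rot": [0, 0, -3]}, {"jaw": 50, "slide": [-12, -35, 0], "delta_rot": [0, 0, -3]}, {"jaw": 50, "slide": [-12, -35, 0], "delta_rot": [0, 0, -3]}, {"jaw": 50, "slide": [-12, -35, 0], "delta_rot": [0, 0, -3]}, {"jaw": 50, "slide": [-10, -25, 0], "delta_rot": [0, 0, -3]}, {"jaw": 50, "slide": [-5, -10, 0], "delta_rot": [0, 0, 0]}, {"jaw": 50, "slide": [0, 0, 0], "delta_rot": [0, 0, 0]}]}}

```text
time: 17.38
ee_pos: [0.4038, -0.4783, 0.2845]
ee_rot: [[0.755, 0.655, 0.023], [0.656, -0.755, -0.021], [0.003, 0.031, -1.0]]
contact_force: [-0.4, 0.3, 0.7]
width: 0.501
```

Run:
```python
from h import *
s=sense();print(s["ee_pos"],s["time"],s["qvel"].round(2))
c=shot("scene","pics/s9.png");t=shot("top","pics/t9.png")
cv2.imwrite("pics/m11.png",cv2.resize(c["frame"][135:225,250:370],None,fx=6.6,fy=6.6,interpolation=cv2.INTER_CUBIC))
```

```text
[ 0.40382988 -0.47825765  0.28452708] 17.3833 [ 0.01 -0.01 -0.02 -0.   -0.01  0.01 -0.02]
```

View pics/m11.png

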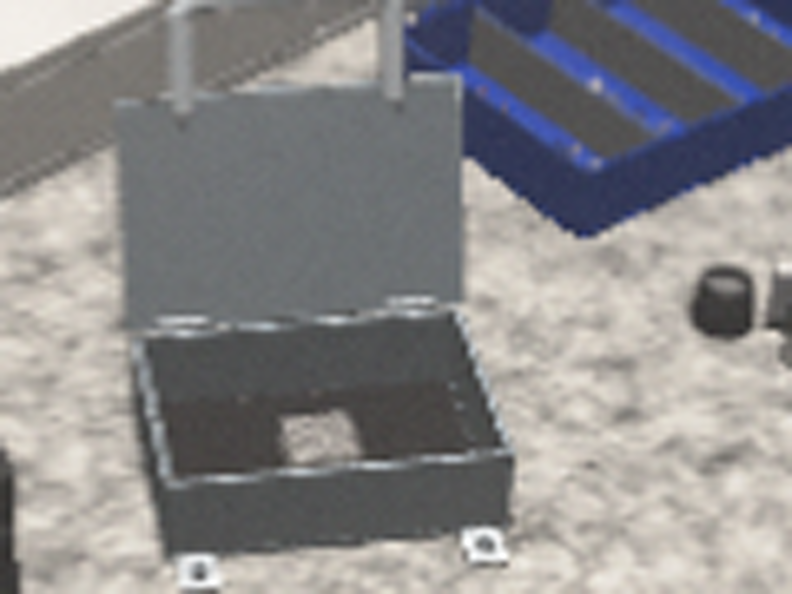

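View pics/t9.png

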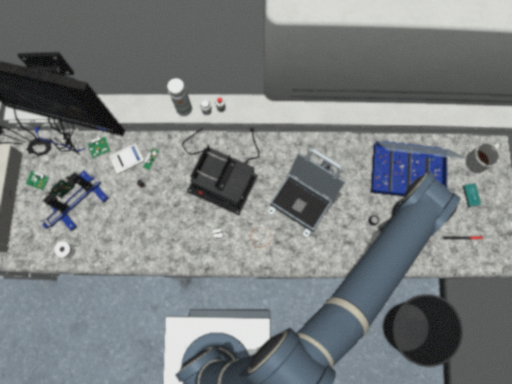

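Run:
```python
from h import *
from scipy.optimize import least_squares
X=[.5045,-.2537,-.5695]
def w(a,d,y,n):
    lx=.055-d*np.cos(a)+n*np.sin(a); z=.048+d*np.sin(a)+n*np.cos(a);c,s=np.cos(X[2]),np.sin(X[2]);return [X[0]+c*lx-s*y,X[1]+s*lx+c*y,z]
c=load("pics/s9.npz");U=lambda a,b:np.array([250+a/6.6,135+b/6.6])
for n in(-.002,.001,.004):
    f=lambda x:np.concatenate([proj(c,w(x[0],.11,.082,n))-U(118,103),proj(c,w(x[0],.11,-.082,n))-U(460,75)])
    r=least_squares(f,[1.9]);print(n,r.x,r.fun.round(1))
a=load("pics/s3.npz")["f"].astype(int);b=c["f"].astype(int)
d=np.abs(a-b).sum(2)[130:185,258:325];print("changed px lid area",(d>40).sum())
```

```text
-0.002 [1.89396667] [-0.6 -0.1  0.4  0.1]
0.001 [1.86699516] [-0.6 -0.1  0.4  0.1]
0.004 [1.83824472] [-0.6 -0.1  0.4  0. ]
changed px lid area 890
```

Run:
```python
from h import *
for n,x0,y0,w_,h_ in(("s9",255,110,70,52),("s3",255,110,70,52),("t9",290,140,70,52)):
    c=load(f"pics/{n}.npz"); k=11
    im=cv2.resize(c["f"][y0:y0+h_,x0:x0+w_],None,fx=k,fy=k,interpolation=cv2.INTER_CUBIC)
    e=np.array([.539,.842,0])
    B=np.array([.6003,-.3182,.1991]);
    for o in(-.042,0,.042):
        u=((proj(c,B+e*o)-[x0,y0]+.5)*k-.5).astype(int); cv2.circle(im,tuple(map(int,u)),4,(0,0,255),-1)
    cv2.imwrite(f"pics/b_{n}.png",im)
```

```text
(no output)
```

View pics/b_s9.png

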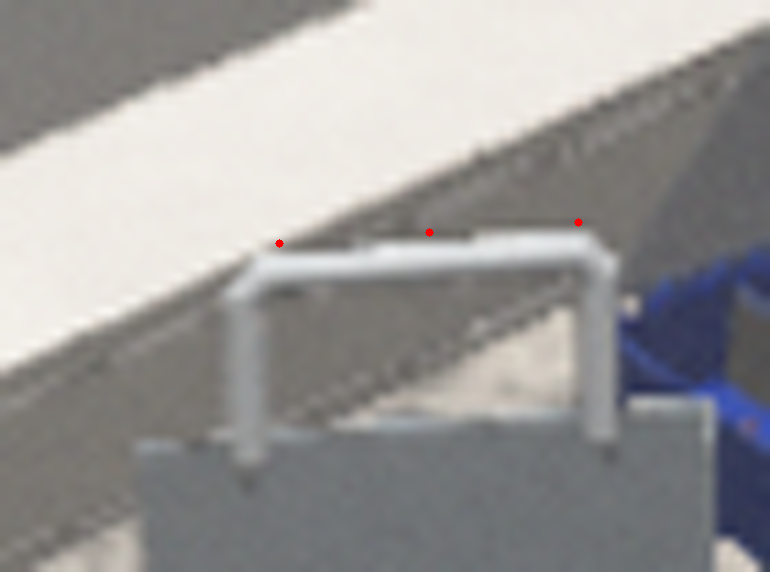

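View pics/b_s3.png

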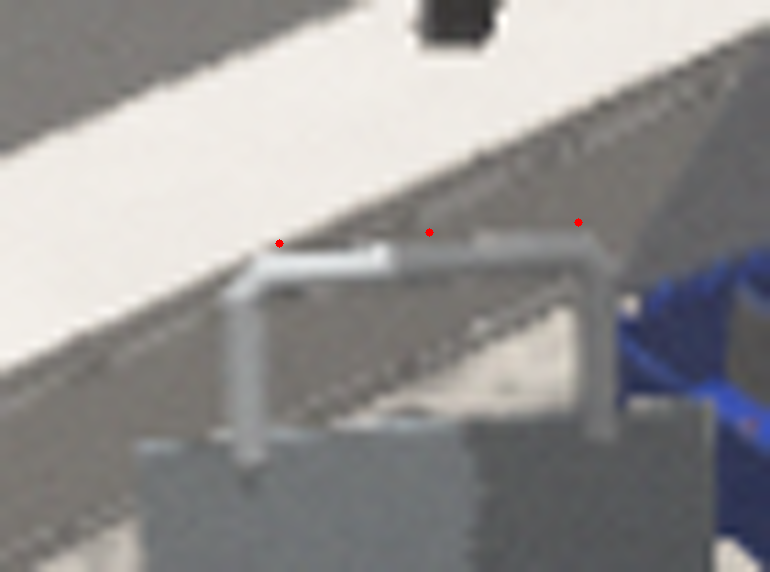

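View pics/b_t9.png

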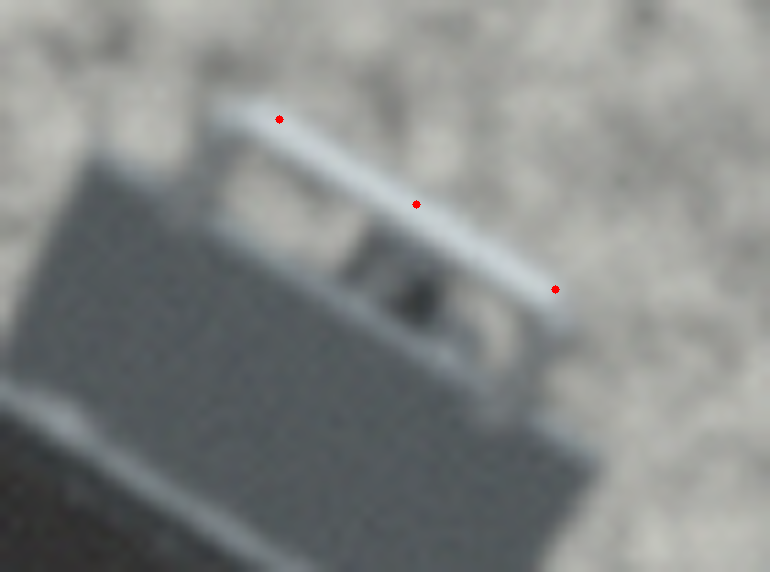

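Run:
```python
from h import *
s=sense();print(s["time"],s["contact_force"].round(1));print(finish_job())
```

```text
17.4833 [-1.2  0.5  0.1]
the job is handed in; nothing more can be done
None
```

I swung the lid back by its bar and felt it meet the buffer at about 1.95 rad. I held it lightly pressed there for about a second, then let go. After that I gripped the heat sink, carried it over the soldering station and set it on the case floor. I then opened the fingers, backed off, and handed in at 17.5 s.

- **Press on the buffer:** by my estimate it peaked near 28 N for about 0.2 s and was about 10 N during the hold. Both are inside the 3 to 40 N limit. They are worked out from the wrist force, not measured at the buffer.
- **Lid:** pictures taken just after release and at the end show it in the same place. In the top view the bar sits within about 2 mm of where it was pressed.
- **Lid angle, measurements that disagree:** fitting the lid corners in the scene picture gave 1.84 to 1.89 rad, against 1.95 from the arm. I put this down to the bar slipping a few mm in the pads plus calibration error. I did not press the lid again to confirm it.
- **Heat sink:** it touched the floor at the expected height with about 4 N. The last picture shows it inside the case, apparently flat and fins up.
- **Other items:** the jar, contact block and loupe look undisturbed in the last pictures. I checked them by eye only. The robot did not go near the stop and was touching nothing at hand-in.

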